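Feel the gap of the insole press with a taper gauge

TASK

Flip the press's red-knobbed cam lever fully over, away from the robot, so that the pressure plate comes down. Then pick up the taper gauge by its orange grip and slide its blade, straight and flat on the bed, under the pressure plate until it drags snugly between plate and bed, without forcing it. Finish while still holding the gauge there at that depth, and leave the other things on the bench alone.

Things in the scene. Friction and masses are not known exactly. Their poses are not given: they have to be found in the camera images.
- mouth (a point): Mouth of the press's gap: point on the steel bed's level top (40 mm above the bench), below the middle of the pressure plate's front edge. x points level into the gap (the way the blade slides), y left of that, z up. The bed is 110 mm wide and goes on 40 mm in front of the mouth as an open apron, then drops to the bench.
- plate: Aluminium pressure plate, 90 wide x 80 deep x 12 mm, front edge rounded; origin on its underside, 45 mm behind that edge. Moves only up and down. Underside 16 to 19 mm above the bed with the lever at 0, 4 to 6.5 mm with it fully flipped (set anew each time); from there it lifts against its weight (3 N) and a spring (9 N per mm).
- lever_knob (a point): Centre of the cam lever's red ball (26 mm), 80 mm from the hinge, on a 12 mm steel rod. Hinge: 45 mm behind the mouth, 170 mm above the bench, axis along the mouth's x. The lever swings upright across the press from leaning 0.7 rad to the mouth's +y side (towards the robot) over the top to 0.7 rad to its -y side.
- lever (a joint): Cam lever angle, rad: 0 = leaning towards the robot, plate raised; 1.4 = stop, leaning away from the robot, plate down. Starts between 0 and 0.25. Needs about 2 to 3 N at the ball and stays where it is left.
- gauge_grip (a point): Centre of the taper gauge's orange grip, a block 70 mm long (x), 20 mm wide (y), 46 mm high, standing upright on the bench: 23 mm above its underside. x points along the blade towards its tip, z up. Whole gauge 100 to 170 g.
- gauge_tip (a point): Tip of the gauge's steel blade, on its underside, mid-width: 150 mm along x from the grip's centre and 23 mm below it. The blade is 22 mm wide, stands 115 mm out of the grip's front, its flat underside flush with the grip's; its upper face slopes: 2.5 mm thick at the tip, 1 mm thicker every 15 mm towards the grip.
- gauge: The taper gauge; origin on the underside, below the grip's centre; axes as for its grip. The blade's friction on bed and plate is about 0.5 to 0.7 of the pressing force.
- press: The blue press base with its steel bed (180 x 130 x 40 mm), fixed; axes as at the mouth, which lies 40 mm to -x of this origin and 40 mm above it. The blue head above it reaches from 18 to 138 mm behind the mouth, 74 mm wide, its top 155 mm above the bench, and carries the lever.
- spray: Blue spray can, 52 mm diameter, 130 mm high; bystander, origin under its centre.
- glue: Glue jar with white lid, 60 mm diameter, 70 mm high; bystander, origin under its centre.
- insole: Red insole shell, about 215 x 68 x 12 mm, lying flat; bystander, origin under its middle.
- driver: Yellow screwdriver, 170 mm long, lying; bystander.
Mind the look-alikes: they are no part of the job. Of the things that look like the press, take the one that is farthest to the robot's left at the start. What is shaped like the gauge but turquoise is not meant.

How it is judged:
On the way, in this order (a step that is already met when the one before it is completed fails the run):
1. the cam lever is flipped over and the plate is down, the gauge not yet under it (value of joint lever above 1.2 rad and contact force between gauge and plate below 0.1 N), for 0.2 s.
2. the held blade drags between pressure plate and bed (contact force between gauge and the fingers above 1 N and contact force between gauge and plate above 1.5 N and x of gauge_tip in the frame of mouth above 0.01 m), for 0.2 s.
At the end, for the whole second after the job is handed in: Gauge gripped, at rest, underside over 30 mm up; tip over 10 mm past the mouth, within 30 mm of its middle; blade within 0.26 rad of straight, 0.12 rad of level, touching the bed (over 0.2 N), pressed by the plate with 1.5 to 14 N; lever over 1.2 rad (all of step 2 and contact force between gauge and plate below 14 N and y of gauge_tip in the frame of mouth between -0.03 and 0.03 m and contact force between gauge and press above 0.2 N and angle between the x axis of gauge and the x axis of mouth, either way round below 0.26 rad and angle between gauge's own z axis and vertical below 0.12 rad and value of joint lever above 1.2 rad and height (world z) of gauge above 0.03 m and linear speed of gauge below 0.01 m/s); the arm keeps its last pose, push and grip.
It fails at once if the blade is forced: more than 30 N between blade and pressure plate (contact force between gauge and plate above 30 N).
It fails at once if bystander disturbed: spray moved more than 30 mm (distance of spray from where it was at the start of the episode above 0.03 m).
It fails at once if bystander disturbed: glue moved more than 30 mm (distance of glue from where it was at the start of the episode above 0.03 m).
It fails at once if bystander disturbed: insole moved more than 30 mm (distance of insole from where it was at the start of the episode above 0.03 m).
It fails at once if bystander disturbed: driver moved more than 30 mm (distance of driver from where it was at the start of the episode above 0.03 m).
It also fails if it takes over 61 s, if anything falls off the work surface, if the arm or the gripper's body presses on something with over 40 N, if the wrist force passes 120 N, or if a joint passes its speed limit or range.

ROBOT

A 6-joint arm with a two-finger parallel gripper is mounted at the origin on the work surface. World frame = base frame: x ahead of the robot, y to its left, z up, the work surface at z = 0. Lengths are in m, angles in rad, forces in N, time in s.
With the tool pointing down it reaches from about 0.35 to 0.85 m from the base axis. Payload 8.1 kg.
Tool frame: the origin (TCP) lies on the mounting face of the last link; the fingertips stand 186 mm ahead of it and the grasp point (between the pads) lies 167 mm ahead of it; z points along the fingers, y is the line along which they close (so a half turn about z gives the same grasp; the last joint's range is limited). The gripper opens to 93 mm and grips with 3 to 60 N. Pads are 15 mm wide; open, the fingers measure 128 mm over their backs; the gripper's body (75 mm by 188 mm) begins 65 mm behind the grasp point.
Start: joints at [1.218, 0.13, 1.488, -0, 1.523, -0.085], TCP at [0.159, 0.579, 0.405] pointing down, gripper open.
Joint ranges: [-2.96, 2.96], [-0.89, 2.26], [0.02, 2.5], [-1.34, 4.48], [0, 2.73], [-2.66, 2.66]. Speed limits (rad/s): [2.39, 2.39, 2.79, 3.14, 3.14, 3.14].

INTERFACE

Orientations are given as a rotation vector (axis times angle).
In Python, from plant import read_state, read_camera, camera_params, close_job gives the robot as it stands. The module is installed in compiled form; this text tells all that it offers.
- The arm moves only by the tool servo_tool, never from a script. Its argument "increments" is a list of rows, each an object with "slide": the shift along the tool's x, y, z in mm, a list of three; "dr": the turn, a rotation vector about the tool's x, y, z in rad, a list of three; "jaw": the closure, from 0 (fully open) to 1 (shut). In form: [{"slide": [x, y, z], "dr": [ax, ay, az], "jaw": jaw}, ...]. A call has 1 to 20 rows; each row is the pose to reach, as a shift and turn from the pose commanded when the call began, along the tool's axes at that moment; what a row does not reach only later rows make up. A row lasts 1/10 s, in which the tool goes at most 50 mm and 8.59 degrees, less where a joint would pass 70% of its speed; a pose out of reach is approached as far as the arm can. A call with a gripper value outside its range is refused whole. The fingers move at their own pace and stop on an object; "force" is the grip in N (left out, the last holds). Time passes only in rows, so rows that repeat a pose let the fingers close. It gives the time, the measured TCP pose, the force, the opening and the grip force at its end, in the units of the state.
- read_state(): the state, without advancing time (a new reading comes with each control period).
- read_camera(name): name is "scene" or "side" or "wrist"; returns (picture, depth): 400x640x3 uint8, red, green, blue; 400x640 float32, m along the optical axis (not along the pixel's ray), 0 where there is no reading.
- camera_params(name): a dict with "fx", "fy", "cx", "cy" (pixels), "k1" (the pictures are not rectified: a ray, as slopes to the right and down, at radius r is drawn at 1 + k1 r^2 times it, then the intrinsics apply), "rvec" (rotation vector, rad) and "tvec" (3), from world to camera coordinates, as OpenCV has them. Camera axes: x right, y down, z forward; pixel columns grow to the right and rows downward; lengths in m; the calibration is good to about 2 mm. A picture is of the moment at which its call begins: read the wrist's pose just before it. camera_params takes no time and is no camera call; for the wrist camera it gives the pose at the moment of the call.
- close_job(): hands the job in; it is judged then, once.
The state is a dict: "t": time; "q": joint angles; "dq": joint speeds; "joint_torque": joint torques, N m; "tool_pos": TCP position; "orientation": TCP orientation; "force": force on the tool from outside, world axes, zero at the start; "wrist_torque": the same for the moment, N m; "opening": finger opening in m; "gripper_force": force on a finger pad.
Only numpy, scipy, OpenCV 4.12 (cv2) and the standard library are available. Lean on these libraries where they do the work, as an engineer would, in place of code of your own. Each camera call takes 0.05 s, during which the arm holds its last target. There are 200 camera calls.

## Working session

There is one attempt and no reset: what is moved stays moved. The work goes in short steps, Python scripts to look and compute and a tool call to move; the robot and the scene stay as the last step left them, time stands still between calls to the robot, and variables do not carry over. Pictures are saved under pics/ and viewed, at most 10 in all, crops included, and the job is handed in when it is done.

Besides the shell and the picture viewer there is one more tool, called after "Request:" by a JSON object that holds its "method" and its "body". servo_tool: Moves the arm, as the interface text tells. Its arguments: {"type":"object","properties":{"increments":{"type":"array"},"force":{"type":"number"}},"required":["increments"]}

```bash
mkdir -p pics
cat > h.py <<'E'
import numpy as np, cv2
from plant import *
def world(cp,dep,us,vs):
    us=np.asarray(us,float);vs=np.asarray(vs,float)
    xd=(us-cp['cx'])/cp['fx'];yd=(vs-cp['cy'])/cp['fy']
    x,y=xd.copy(),yd.copy()
    for _ in range(10):
        f=1+cp['k1']*(x*x+y*y); x,y=xd/f,yd/f
    R=cv2.Rodrigues(np.array(cp['rvec'],float))[0];t=np.array(cp['tvec'],float).ravel()
    d=np.stack([x,y,np.ones_like(x)],-1)
    if dep is None: return d@R,-R.T@t
    z=dep[vs.astype(int),us.astype(int)]
    return (d*z[...,None]-t)@R
def grab(n):
    cp=camera_params(n);im,d=read_camera(n);np.savez(f'{n}.npz',im=im,d=d,cp=cp);return cp,im,d
def load(n):
    z=np.load(f'{n}.npz',allow_pickle=True);return z['cp'].item(),z['im'],z['d']
E
python3 - <<'E'
from h import *
for n in('scene','side'):
    cp,im,d=grab(n);cv2.imwrite(f'pics/{n}1.png',im[:,:,::-1]);print(n,cp)
print(read_state())
E
```

```text
scene {'fx': 480.8279065078939, 'fy': 480.8279065078939, 'cx': 317.1659472868895, 'cy': 202.65790412804375, 'k1': -0.1029448653197858, 'rvec': array([ 1.08078276,  2.3369996 , -1.09941242]), 'tvec': array([ 0.34551931, -0.16452438,  1.71223272])}
side {'fx': 443.05394816739613, 'fy': 443.05394816739613, 'cx': 315.4167990487876, 'cy': 198.31845404015954, 'k1': 0.03640136144314894, 'rvec': array([ 2.22065811, -0.79622819,  0.36015307]), 'tvec': array([-0.42908728,  0.38695974,  1.00180872])}
{'t': 0.1, 'q': array([ 1.21756386e+00,  1.31054463e-01,  1.48914295e+00, -1.14749717e-05,
        1.52300592e+00, -8.54112757e-02]), 'dq': array([-0.00017529, -0.00105554, -0.00182947,  0.00163978, -0.00190113,
       -0.00015016]), 'joint_torque': array([ 1.73945336e-03, -5.61336422e+01, -4.93100202e+01,  7.70903192e-02,
        2.88720924e-02, -4.48709230e-07]), 'tool_pos': array([0.15869542, 0.5784229 , 0.40382579]), 'orientation': array([-4.19390062e-01, -3.11313007e+00,  2.47308730e-03]), 'force': array([0.23572198, 0.07139764, 0.13824112]), 'wrist_torque': array([-0.00656522,  0.01354031,  0.04591057]), 'gripper_force': 0.0, 'opening': 0.09276953640552606}
```

View pics/scene1.png

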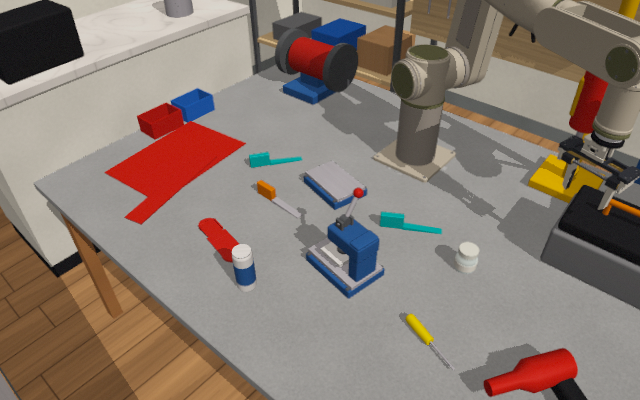

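View pics/side1.png

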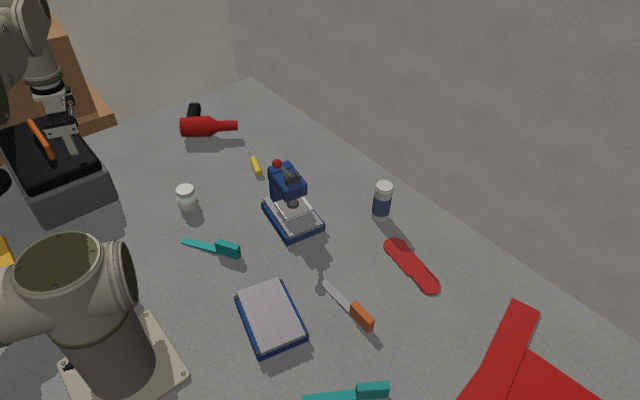

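Scene picture: a full press with a red-knobbed lever at (345,255), knob at (358,193). A bare bed look-alike without head or lever is at (335,185). The orange gauge has its grip at (266,190) and its blade tip near (298,216). Turquoise look-alikes are at (262,159) and (395,220). Side picture: press at (292,205), knob at (277,163), orange grip at (361,317), tip at (323,283). Next I measure these and confirm in a crop.

Run:
```python
from h import *
for n,kb,gb in(('scene',(340,180,375,205),(250,175,285,205)),('side',(265,153,290,175),(340,295,385,340))):
    cp,im,d=load(n);hsv=cv2.cvtColor(im,cv2.COLOR_RGB2HSV).astype(int);H,S,V=hsv[...,0],hsv[...,1],hsv[...,2]
    def msk(c,b):
        m=np.zeros(H.shape,bool);m[b[1]:b[3],b[0]:b[2]]=1
        return np.nonzero(m&c&(d>0))
    v,u=msk(((H<4)|(H>175))&(S>170)&(V>80),kb);P=world(cp,d,u,v)
    print(n,'knob px',u.mean(),v.mean(),len(u),'surf',np.median(P,0), 'ray',*world(cp,None,u.mean(),v.mean()))
    v,u=msk((H>5)&(H<20)&(S>140),gb);P=world(cp,d,u,v);t=P[P[:,2]>.04]
    r=cv2.minAreaRect(t[:,:2].astype(np.float32)*1000);print('grip',len(P),P.mean(0),P[:,2].max(),'top rect',r)
    # blue cloud of both presses, and bed tops
    vv,uu=np.mgrid[0:400,0:640];A=world(cp,d,uu,vv)
    b=(H>105)&(H<122)&(S>130)&(d>0)&(np.abs(A[...,0]-.5)<.45)&(np.abs(A[...,1])<.7)
    k,l,st,c=cv2.connectedComponentsWithStats(b.astype(np.uint8))
    for i in range(1,k):
        if st[i,4]>60: print('blue',c[i],st[i,4],np.median(A[l==i],0).round(3),A[l==i].max(0).round(3),A[l==i].min(0).round(3))
    g=(S<60)&(np.abs(A[...,2]-.04)<.006)&(d>0)
    k,l,st,c=cv2.connectedComponentsWithStats(g.astype(np.uint8))
    for i in range(1,k):
        Q=A[l==i]
        if st[i,4]>80 and abs(Q[:,1].mean())<.6: print('bed',c[i],st[i,4],Q.mean(0).round(4),cv2.minAreaRect(Q[:,:2].astype(np.float32)*1000))
    # blade: bench-level bright near grip
cp,im,d=load('scene');a=cv2.resize(im[150:300,235:395],None,fx=3.5,fy=3.5,interpolation=cv2.INTER_CUBIC)
cp,im,d=load('side');
cv2.imwrite('pics/c1.png',a[:,:,::-1])
```

```text
scene knob px 357.84057971014494 192.42028985507247 69 surf [0.53970689 0.14504136 0.24349172] ray [-0.64005007 -0.45181583 -0.62755049] [1.2900956  0.67432962 0.97934961]
grip 241 [ 0.49921686 -0.24158018  0.03109095] 0.05126149427088112 top rect ((495.5662841796875, -245.29339599609375), (69.85297393798828, 22.06028938293457), 86.37860870361328)
blue [325.43714286 194.10285714] 350 [ 0.384 -0.088  0.02 ] [ 0.41  -0.016  0.033] [ 0.341 -0.202  0.   ]
blue [356.13538111 247.61376564] 1758 [0.605 0.2   0.145] [0.629 0.232 0.165] [0.545 0.103 0.038]
blue [338.81949458 277.0631769 ] 554 [0.634 0.164 0.02 ] [0.659 0.237 0.032] [0.531 0.039 0.002]
blue [245.13114754 275.26557377] 305 [ 0.806 -0.001  0.06 ] [0.818 0.008 0.09 ] [ 0.775 -0.028  0.028]
bed [414.38461538 156.18803419] 117 [0.048  0.0274 0.0397] ((38.790374755859375, 25.584732055664062), (63.51854705810547, 136.46685791015625), 30.589906692504883)
bed [334.5412766  179.65702128] 1175 [ 0.3267 -0.1004  0.0398] ((322.8324890136719, -102.653076171875), (188.2671356201172, 115.25077056884766), 75.94634246826172)
bed [337.86138614 2
[... 1534 characters left out ...]
501464844, 19.034700393676758), 0.24221165478229523)
bed [186.98901099 200.38461538] 91 [0.3577 0.367  0.0403] ((358.50494384765625, 370.2813720703125), (34.46916198730469, 61.376529693603516), 67.76482391357422)
bed [294.37721519 220.56962025] 790 [0.5581 0.0968 0.0401] ((580.666015625, 133.3558349609375), (186.0319366455078, 119.13614654541016), 78.28892517089844)
bed [270.15813499 314.67427454] 3067 [ 0.3232 -0.1116  0.0407] ((329.2537841796875, -106.47344970703125), (182.98081970214844, 116.22044372558594), 75.1787338256836)
bed [128.45754717 382.71698113] 212 [ 0.0005 -0.0556  0.0403] ((2.2310333251953125, -42.888980865478516), (135.77706909179688, 56.1851692199707), 0.9216338992118835)
```

View pics/c1.png

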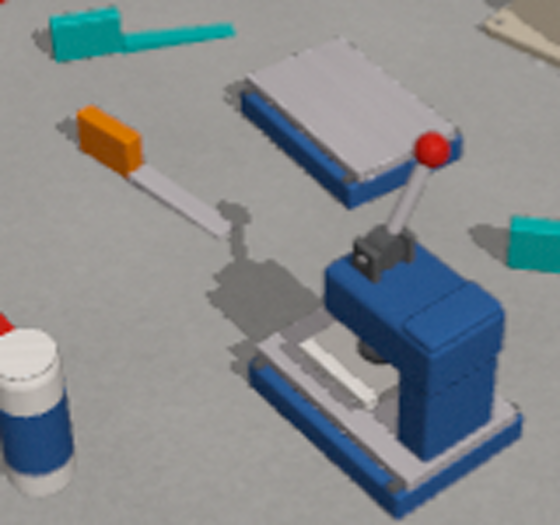

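Candidates: the full press at (345,255), bed centre (0.579, 0.135), and the bare bed at (335,185), centre (0.326, -0.104). The full press is farther left and has the knob, so it is the one meant. The crop confirms this, and the orange gauge at (266,190) is the only orange one. The knob is at about (0.5345, 0.140, 0.239), giving a hinge arm of 83 mm against 80 mm expected, so lever ≈ 0.11. I now move to the robot side of the knob with the fingers closed.

Request:
{"method": "servo_tool", "body": {"increments": [{"slide": [-438,-326,6],"dr": [0,0,0],"jaw": 1},{"slide": [-438,-326,6],"dr": [0,0,0],"jaw": 1},{"slide": [-438,-326,6],"dr": [0,0,0],"jaw": 1},{"slide": [-438,-326,6],"dr": [0,0,0],"jaw": 1},{"slide": [-438,-326,6],"dr": [0,0,0],"jaw": 1},{"slide": [-438,-326,6],"dr": [0,0,0],"jaw": 1},{"slide": [-438,-326,6],"dr": [0,0,0],"jaw": 1},{"slide": [-438,-326,6],"dr": [0,0,0],"jaw": 1},{"slide": [-438,-326,6],"dr": [0,0,0],"jaw": 1},{"slide": [-438,-326,6],"dr": [0,0,0],"jaw": 1},{"slide": [-438,-326,6],"dr": [0,0,0],"jaw": 1},{"slide": [-438,-326,6],"dr": [0,0,0],"jaw": 1},{"slide": [-438,-326,6],"dr": [0,0,0],"jaw": 1},{"slide": [-438,-326,6],"dr": [0,0,0],"jaw": 1},{"slide": [-438,-326,6],"dr": [0,0,0],"jaw": 1},{"slide": [-438,-326,6],"dr": [0,0,0],"jaw": 1}], "force": 20}}

```text
t: 1.7
tool_pos: [0.4943, 0.1494, 0.3988]
orientation: [0.416, 3.114, 0.0]
force: [0.6, 0.4, 0.5]
opening: 0.0003
gripper_force: 0.0
```

Request:
{"method": "servo_tool", "body": {"increments": [{"slide": [-12,2,0],"dr": [0,0,0],"jaw": 1},{"slide": [-24,4,0],"dr": [0,0,0],"jaw": 1},{"slide": [-36,6,0],"dr": [0,0,0],"jaw": 1},{"slide": [-48,7,0],"dr": [0,0,0],"jaw": 1},{"slide": [-58,8,0],"dr": [0,0,0],"jaw": 1},{"slide": [-68,9,0],"dr": [0,0,0],"jaw": 1},{"slide": [-78,10,0],"dr": [0,0,0],"jaw": 1},{"slide": [-88,11,0],"dr": [0,0,0],"jaw": 1},{"slide": [-95,12,0],"dr": [0,0,0],"jaw": 1},{"slide": [-95,12,0],"dr": [0,0,0],"jaw": 1}]}}

```text
t: 2.7
tool_pos: [0.5906, 0.1344, 0.3985]
orientation: [0.42, 3.113, -0.0]
force: [0.5, -0.6, -0.1]
opening: 0.0005
gripper_force: 0.2
```

```bash
cat > k.py <<'E'
from h import *
cp,im,d=grab('side');hsv=cv2.cvtColor(im,cv2.COLOR_RGB2HSV).astype(int);H,S,V=hsv[...,0],hsv[...,1],hsv[...,2]
vv,uu=np.mgrid[0:400,0:640];A=world(cp,d,uu,vv)
m=((H<4)|(H>175))&(S>170)&(V>70)&(d>0)&(A[...,2]>.2)&(abs(A[...,0]-.58)<.12)&(abs(A[...,1]-.14)<.06)
print('knob',m.sum(),np.median(A[m],0) if m.any() else 0,read_state()['force'])
cv2.imwrite('pics/k.png',cv2.resize(im[110:260,200:400],None,fx=3.5,fy=3.5)[:,:,::-1])
E
python3 k.py
```

```text
knob 1 [0.62001641 0.11015825 0.23535964] [ 0.28556684 -0.33220991 -0.26158998]
```

Request:
{"method": "servo_tool", "body": {"increments": [{"slide": [-3,0,0],"dr": [0,0,0],"jaw": 1},{"slide": [-6,0,0],"dr": [0,0,0],"jaw": 1},{"slide": [-7,0,0],"dr": [0,0,0],"jaw": 1}]}}

```text
t: 3.05
tool_pos: [0.5965, 0.133, 0.3988]
orientation: [0.419, 3.113, 0.0]
force: [-2.9, 0.6, 0.0]
opening: 0.0004
gripper_force: 1.0
```

```bash
python3 k.py
```

```text
knob 1 [0.62945704 0.10893012 0.23487834] [-2.00348941  0.45019164 -0.16753452]
```

View pics/k.png

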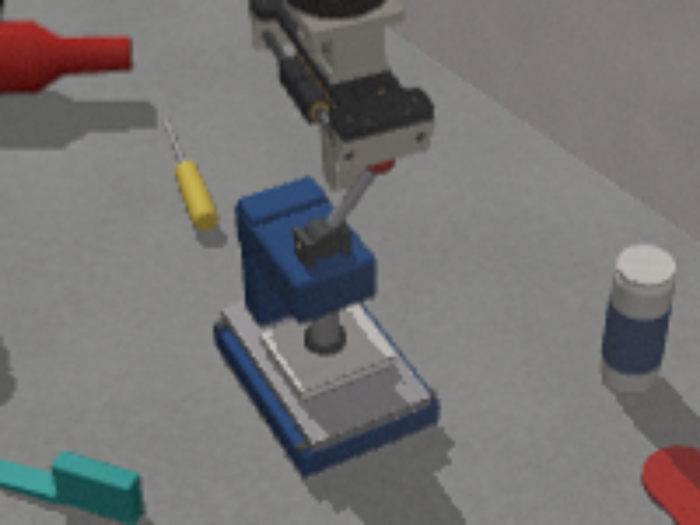

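The lever is past the top, with the rod leaning away at crop (355,200), and the plate is low at (325,345). I keep pushing towards the stop in small steps.

Request:
{"method": "servo_tool", "body": {"increments": [{"slide": [-2,0,0],"dr": [0,0,0],"jaw": 1},{"slide": [-4,0,0],"dr": [0,0,0],"jaw": 1},{"slide": [-6,0,0],"dr": [0,0,0],"jaw": 1}]}}

```text
t: 3.4
tool_pos: [0.6002, 0.1323, 0.3981]
orientation: [-0.417, -3.106, -0.001]
force: [-24.1, 6.8, 9.2]
opening: 0.0005
gripper_force: 12.4
```

Request:
{"method": "servo_tool", "body": {"increments": [{"slide": [45,0,0],"dr": [0,0,0],"jaw": 1},{"slide": [60,0,-20],"dr": [0,0,0],"jaw": 1},{"slide": [60,-50,-20],"dr": [0,0,0.14],"jaw": 0},{"slide": [55,-100,-20],"dr": [0,0,0.29],"jaw": 0},{"slide": [45,-150,-20],"dr": [0,0,0.44],"jaw": 0},{"slide": [35,-200,-20],"dr": [0,0,0.59],"jaw": 0},{"slide": [25,-250,0],"dr": [0,0,0.74],"jaw": 0},{"slide": [15,-300,10],"dr": [0,0,0.89],"jaw": 0},{"slide": [5,-345,30],"dr": [0,0,1.04],"jaw": 0},{"slide": [1,-393,50],"dr": [0,0,1.19],"jaw": 0},{"slide": [1,-393,90],"dr": [0,0,1.36],"jaw": 0},{"slide": [1,-393,90],"dr": [0,0,1.36],"jaw": 0},{"slide": [1,-393,90],"dr": [0,0,1.36],"jaw": 0},{"slide": [1,-393,90],"dr": [0,0,1.36],"jaw": 0}]}}

```text
t: 4.8
tool_pos: [0.4982, -0.247, 0.3111]
orientation: [2.277, 2.16, 0.001]
force: [0.3, -1.1, -0.3]
opening: 0.0905
gripper_force: 0.0
```

Run:
```python
from h import *
import subprocess
from scipy.spatial.transform import Rotation as Ro
s=read_state();print(s['tool_pos'],Ro.from_rotvec(s['orientation']).as_matrix().round(3).tolist())
cp,im,d=grab('wrist');vv,uu=np.mgrid[0:400,0:640];A=world(cp,d,uu,vv)
hsv=cv2.cvtColor(im,cv2.COLOR_RGB2HSV).astype(int);H,S,V=hsv[...,0],hsv[...,1],hsv[...,2]
m=(H>5)&(H<20)&(S>140)&(d>0)&(A[...,2]>.038)&(A[...,2]<.06)&(abs(A[...,0]-.5)<.1)&(abs(A[...,1]+.25)<.1)
if m.sum()>20:print('grip top',m.sum(),A[m].mean(0),cv2.minAreaRect(A[m][:,:2].astype(np.float32)*1000))
cv2.imwrite('pics/w1.png',im[:,:,::-1])
cp,im,d=grab('side');hsv=cv2.cvtColor(im,cv2.COLOR_RGB2HSV).astype(int);H,S,V=hsv[...,0],hsv[...,1],hsv[...,2]
A=world(cp,d,uu,vv)
m=((H<4)|(H>175))&(S>170)&(V>70)&(d>0)&(A[...,2]>.2)&(abs(A[...,0]-.6)<.12)&(abs(A[...,1]-.14)<.06)
print('knob',m.sum(),np.median(A[m],0))
g=(S<70)&(d>0)&(abs(A[...,2]-.058)<.008)&(abs(A[...,0]-.58)<.09)&(abs(A[...,1]-.12)<.08)
print('plate',g.sum(),A[g].mean(0),np.median(A[g][:,2]),cv2.minAreaRect(A[g][:,:2].astype(np.float32)*1000))
cv2.imwrite('pics/p.png',cv2.resize(im[130:250,230:350],None,fx=5,fy=5)[:,:,::-1])
```

```text
[ 0.49820777 -0.24698934  0.31112563] [[0.053, 0.999, 0.003], [0.999, -0.053, -0.002], [-0.001, 0.003, -1.0]]
grip top 2156 [ 0.49363495 -0.24547933  0.04564876] ((493.4844970703125, -247.24627685546875), (69.30679321289062, 19.37531280517578), 88.16926574707031)
knob 0 [nan nan nan]
plate 522 [0.56964197 0.1168579  0.05702519] 0.05696888975553148 ((576.2302856445312, 123.2348403930664), (82.86339569091797, 94.14276885986328), 76.663818359375)
  return _methods._mean(a, axis=axis, dtype=dtype,
  ret = um.true_divide(
```

View pics/w1.png

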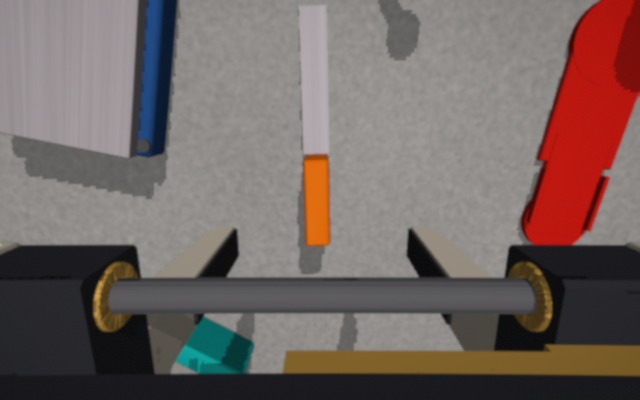

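View pics/p.png

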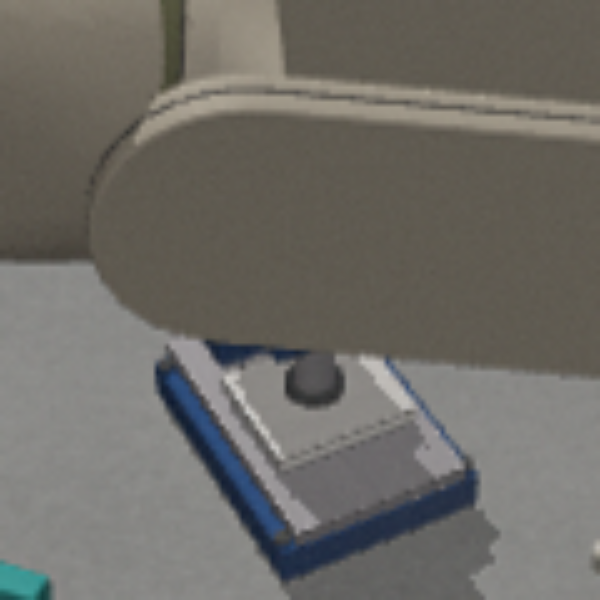

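Wrist picture: orange grip at (316,200), blade straight up to (313,10), and the fingers straddle it. Turquoise gauge at (210,345), clear of the fingers. In the side crop the plate is down: its top is at about 57 mm, so the gap is ≈5 mm, which fits a fully flipped lever. I now grasp the grip.

Request:
{"method": "servo_tool", "body": {"increments": [{"slide": [0,-5,30],"dr": [0,0,0],"jaw": 0.3},{"slide": [0,-5,70],"dr": [0,0,0],"jaw": 0.3},{"slide": [0,-5,105],"dr": [0,0,0],"jaw": 0.3},{"slide": [0,-5,118],"dr": [0,0,0],"jaw": 0.3},{"slide": [0,-5,118],"dr": [0,0,0],"jaw": 0.3},{"slide": [0,-5,118],"dr": [0,0,0],"jaw": 1},{"slide": [0,-5,118],"dr": [0,0,0],"jaw": 1},{"slide": [0,-5,118],"dr": [0,0,0],"jaw": 1},{"slide": [0,-5,118],"dr": [0,0,0],"jaw": 1},{"slide": [0,-5,118],"dr": [0,0,0],"jaw": 1},{"slide": [0,-5,118],"dr": [0,0,0],"jaw": 1}], "force": 40}}

```text
t: 6.0
tool_pos: [0.4923, -0.2472, 0.191]
orientation: [2.284, 2.157, 0.0]
force: [1.3, 0.1, 0.7]
opening: 0.0217
gripper_force: 0.4
```

Request:
{"method": "servo_tool", "body": {"increments": [{"slide": [0,0,0],"dr": [0,0,0],"jaw": 1},{"slide": [0,0,0],"dr": [0,0,0],"jaw": 1},{"slide": [0,0,0],"dr": [0,0,0],"jaw": 1},{"slide": [0,0,-20],"dr": [0,0,0],"jaw": 1},{"slide": [0,0,-45],"dr": [0,0,0],"jaw": 1},{"slide": [0,0,-62],"dr": [0,0,0],"jaw": 1},{"slide": [30,6,-62],"dr": [0,0,0.04],"jaw": 1},{"slide": [60,13,-62],"dr": [0,0,0.07],"jaw": 1},{"slide": [90,19,-62],"dr": [0,0,0.1],"jaw": 1},{"slide": [120,25,-62],"dr": [0,0,0.14],"jaw": 1},{"slide": [146,31,-62],"dr": [0,0,0.14],"jaw": 1},{"slide": [146,31,-62],"dr": [0,0,0.14],"jaw": 1},{"slide": [146,31,-62],"dr": [0,0,0.14],"jaw": 1}], "force": 40}}

```text
t: 7.3
tool_pos: [0.5313, -0.1027, 0.2521]
orientation: [-2.427, -1.994, 0.002]
force: [-0.3, -0.5, -1.0]
opening: 0.0197
gripper_force: 40.0
```

Run:
```python
from h import *
from scipy.spatial.transform import Rotation as Ro
s=read_state();print(s['tool_pos'],s['force'],s['gripper_force'],s['opening'],Ro.from_rotvec(s['orientation']).as_matrix().round(3).tolist())
vv,uu=np.mgrid[0:400,0:640]
for n in('wrist','scene'):
    cp,im,d=grab(n);A=world(cp,d,uu,vv)
    hsv=cv2.cvtColor(im,cv2.COLOR_RGB2HSV).astype(int);H,S,V=hsv[...,0],hsv[...,1],hsv[...,2]
    near=(d>0)&(abs(A[...,0]-.57)<.13)&(abs(A[...,1]-.07)<.2)
    m=(H>5)&(H<20)&(S>140)&(d>0)&(A[...,2]>.08)&near
    if m.sum()>20:print(n,'grip',m.sum(),A[m].mean(0),A[m].max(0))
    for nm,lo,hi in(('bed',.035,.045),('plate',.051,.063)):
        g=(S<70)&near&(A[...,2]>lo)&(A[...,2]<hi)&(A[...,1]>.03)
        if g.sum()>50:print(nm,g.sum(),np.median(A[g][:,2]),cv2.minAreaRect(A[g][:,:2].astype(np.float32)*1000))
    m=((H<4)|(H>175))&(S>170)&(V>70)&(d>0)&(A[...,2]>.2)&(abs(A[...,0]-.6)<.12)&(abs(A[...,1]-.14)<.06)
    if m.sum(): print('knob',m.sum(),np.median(A[m],0))
    if n=='wrist':
        b=(S<70)&near&(A[...,2]>.053)&(A[...,2]<.1)&(A[...,1]<.07)
        if b.sum()>20:
            r=cv2.minAreaRect(A[b][:,:2].astype(np.float32)*1000);print('blade',b.sum(),r,A[b].max(0),A[b].min(0))
    cv2.imwrite(f'pics/i_{n}.png',im[:,:,::-1])
```

```text
[ 0.53127647 -0.10266763  0.25214122] [-0.33461036 -0.45103165 -0.99146702] 39.98582661151886 0.01969842407763562 [[0.194, 0.981, -0.001], [0.981, -0.194, -0.0], [-0.0, -0.001, -1.0]]
wrist grip 10182 [ 0.53359827 -0.08529611  0.13920443] [ 0.57309519 -0.06500629  0.18475389]
blade 9599 ((543.3621215820312, -41.158058166503906), (109.2175521850586, 49.80861282348633), 77.88468933105469) [0.56360357 0.01455215 0.09993142] [ 0.50762808 -0.09812514  0.06281492]
scene grip 125 [ 0.53673997 -0.08198308  0.10260734] [ 0.57159259 -0.06497997  0.18281262]
bed 641 0.0395030456491716 ((578.2548828125, 137.60711669921875), (183.2778778076172, 110.29647064208984), 80.11280059814453)
plate 370 0.05638523642657266 ((589.357177734375, 97.01787567138672), (144.27059936523438, 49.833465576171875), 73.1650161743164)
knob 78 [0.63190565 0.12774119 0.23785638]
```

View pics/i_wrist.png

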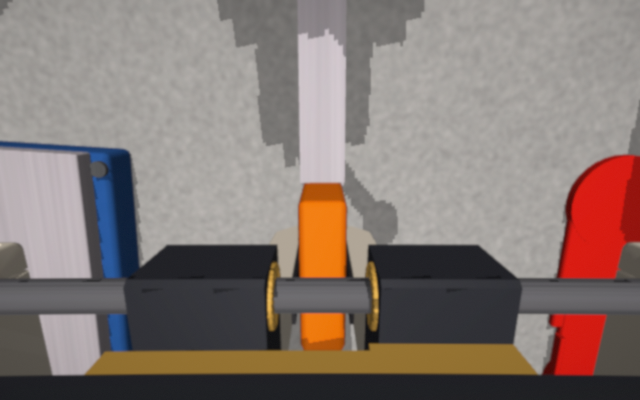

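The gauge is gripped at 40 N and held straight. The knob, at (0.632, 0.128, 0.238), confirms the lever is fully over. The tip is at about (0.560, 0.045), level with the front of the apron. Next I move it over the apron and lower it until it touches.

Request:
{"method": "servo_tool", "body": {"increments": [{"slide": [10,1,0],"dr": [0,0,0],"jaw": 1},{"slide": [20,3,0],"dr": [0,0,0],"jaw": 1},{"slide": [20,3,8],"dr": [0,0,0],"jaw": 1},{"slide": [20,3,14],"dr": [0,0,0],"jaw": 1},{"slide": [20,3,18],"dr": [0,0,0],"jaw": 1},{"slide": [20,3,19],"dr": [0,0,0],"jaw": 1},{"slide": [20,3,19],"dr": [0,0,0],"jaw": 1}]}}

```text
t: 8.1
tool_pos: [0.5382, -0.0842, 0.2333]
orientation: [-2.429, -1.992, 0.001]
force: [-0.3, -0.3, -1.4]
opening: 0.0199
gripper_force: 40.0
```

```bash
cat > b.py <<'E'
from h import *
s=read_state();print(s['tool_pos'],s['force'],s['wrist_torque'],s['gripper_force'])
vv,uu=np.mgrid[0:400,0:640]
cp,im,d=grab('wrist');A=world(cp,d,uu,vv)
p=np.array(s['tool_pos']);ax=np.array([.194,.981]);L=(A[...,:2]-p[:2])@ax;W=(A[...,:2]-p[:2])@np.array([-.981,.194])
S=cv2.cvtColor(im,cv2.COLOR_RGB2HSV)[...,1]
for lo in range(40,200,10):
    g=(d>0)&(L>lo/1e3)&(L<lo/1e3+.01)&(abs(W)<.008)&(S<70)
    if g.sum()>20:print(lo+5,g.sum(),(np.median(A[g][:,2])*1e3).round(1),'blade underside',(np.median(A[g][:,2])*1e3-2.5-(150-lo-5)/15).round(1))
E
python3 b.py
```

```text
[ 0.53816111 -0.08420222  0.2332762 ] [-0.33043049 -0.29947445 -1.43030164] [-0.1285514   0.04856346  0.02022626] 39.985817670822144
45 680 51.7 blade underside 42.2
55 696 51.0 blade underside 42.1
65 693 50.4 blade underside 42.2
75 742 49.6 blade underside 42.1
85 768 49.0 blade underside 42.2
95 792 48.4 blade underside 42.2
105 825 47.7 blade underside 42.2
115 624 47.1 blade underside 42.3
```

Request:
{"method": "servo_tool", "body": {"increments": [{"slide": [0,0,0.5],"dr": [0,0,0],"jaw": 1},{"slide": [0,0,1],"dr": [0,0,0],"jaw": 1},{"slide": [0,0,1.5],"dr": [0,0,0],"jaw": 1},{"slide": [0,0,1.5],"dr": [0,0,0],"jaw": 1}]}}

```text
t: 8.55
tool_pos: [0.5384, -0.0841, 0.2323]
orientation: [2.429, 1.992, 0.0]
force: [0.1, 0.6, -1.3]
opening: 0.0196
gripper_force: 40.0
```

Request:
{"method": "servo_tool", "body": {"increments": [{"slide": [0,0,0.4],"dr": [0,0,0],"jaw": 1},{"slide": [0,0,0.8],"dr": [0,0,0],"jaw": 1},{"slide": [0,0,0.8],"dr": [0,0,0],"jaw": 1}]}}

```text
t: 8.85
tool_pos: [0.5384, -0.0841, 0.2314]
orientation: [-2.429, -1.992, 0.0]
force: [0.3, -0.4, -2.1]
opening: 0.0198
gripper_force: 40.0
```

Request:
{"method": "servo_tool", "body": {"increments": [{"slide": [0,0,0.4],"dr": [0,0,0],"jaw": 1},{"slide": [0,0,0.8],"dr": [0,0,0],"jaw": 1},{"slide": [0,0,0.8],"dr": [0,0,0],"jaw": 1}]}}

```text
t: 9.15
tool_pos: [0.5385, -0.0841, 0.2309]
orientation: [2.429, 1.992, 0.0]
force: [-0.2, 0.0, 0.5]
opening: 0.0201
gripper_force: 40.0
```

Bed contact is felt, with the force rising by about 2 N. Now I slide in.

Request:
{"method": "servo_tool", "body": {"increments": [{"slide": [6,0,0],"dr": [0,0,0],"jaw": 1},{"slide": [12,0,0],"dr": [0,0,0],"jaw": 1},{"slide": [18,0,0],"dr": [0,0,0],"jaw": 1},{"slide": [24,0,0],"dr": [0,0,0],"jaw": 1},{"slide": [30,0,0],"dr": [0,0,0],"jaw": 1},{"slide": [36,0,0],"dr": [0,0,0],"jaw": 1},{"slide": [40,0,0],"dr": [0,0,0],"jaw": 1},{"slide": [40,0,0],"dr": [0,0,0],"jaw": 1}]}}

```text
t: 9.95
tool_pos: [0.5464, -0.0441, 0.2307]
orientation: [-2.428, -1.993, -0.001]
force: [1.4, 2.1, 1.8]
opening: 0.0198
gripper_force: 40.0
```

```bash
python3 b.py
python3 - <<'E'
from h import *
cp,im,d=grab('side');cv2.imwrite('pics/s5.png',cv2.resize(im[160:260,230:350],None,fx=6,fy=6,interpolation=cv2.INTER_CUBIC)[:,:,::-1])
E
```

```text
[ 0.54639777 -0.04405076  0.23072754] [1.41702989 2.14331503 1.78148438] [ 0.52828097 -0.17077821 -0.01335387] 39.98830497264862
45 644 49.3 blade underside 39.8
55 680 48.6 blade underside 39.8
65 741 48.0 blade underside 39.9
75 742 47.3 blade underside 39.8
85 749 46.8 blade underside 40.0
95 804 46.2 blade underside 40.0
105 823 45.4 blade underside 39.9
115 630 44.8 blade underside 40.0
```

View pics/s5.png

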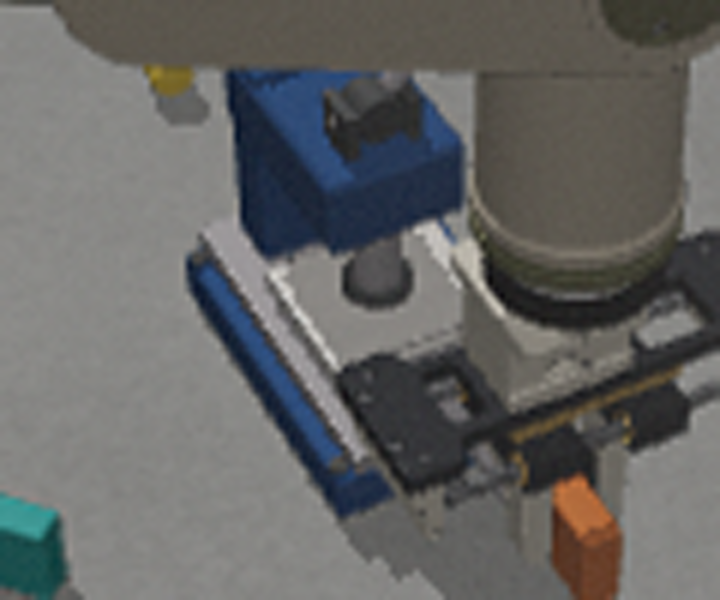

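The crop shows the gauge aligned with the bed and the grip outside the apron at (585,540); the plate's left front corner is at (335,365). The blade is flat, with its underside at ≈39.9 mm. I continue in smaller steps.

Request:
{"method": "servo_tool", "body": {"increments": [{"slide": [3,0,0],"dr": [0,0,0],"jaw": 1},{"slide": [6,0,0],"dr": [0,0,0],"jaw": 1},{"slide": [9,0,0],"dr": [0,0,0],"jaw": 1},{"slide": [9,0,0],"dr": [0,0,0],"jaw": 1}]}}

```text
t: 10.45
tool_pos: [0.5481, -0.0358, 0.2308]
orientation: [2.429, 1.992, 0.001]
force: [0.3, -0.9, 3.1]
opening: 0.0198
gripper_force: 40.0
```

Request:
{"method": "servo_tool", "body": {"increments": [{"slide": [3,0,0],"dr": [0,0,0],"jaw": 1},{"slide": [6,0,0],"dr": [0,0,0],"jaw": 1},{"slide": [6,0,0],"dr": [0,0,0],"jaw": 1}]}}

```text
t: 10.75
tool_pos: [0.5493, -0.0301, 0.2309]
orientation: [2.428, 1.992, -0.0]
force: [-1.0, -4.2, 4.9]
opening: 0.0197
gripper_force: 40.0
```

Request:
{"method": "servo_tool", "body": {"increments": [{"slide": [1.5,0,0],"dr": [0,0,0],"jaw": 1},{"slide": [3,0,0],"dr": [0,0,0],"jaw": 1},{"slide": [3,0,0],"dr": [0,0,0],"jaw": 1},{"slide": [3,0,0],"dr": [0,0,0],"jaw": 1}]}}

```text
t: 11.15
tool_pos: [0.5499, -0.0278, 0.231]
orientation: [2.428, 1.991, -0.001]
force: [-1.5, -7.4, 6.6]
opening: 0.0199
gripper_force: 40.0
```

```bash
python3 b.py
```

```text
[ 0.54985905 -0.02775565  0.23099075] [-1.50601209 -7.41771967  6.57676095] [-0.77981754  0.29791418  0.02681171] 39.9875271320343
45 649 49.4 blade underside 39.9
55 690 48.7 blade underside 39.9
65 730 48.1 blade underside 39.9
75 740 47.4 blade underside 39.9
85 758 46.8 blade underside 39.9
95 811 46.1 blade underside 39.9
105 822 45.4 blade underside 39.9
115 590 44.8 blade underside 39.9
```

Request:
{"method": "servo_tool", "body": {"increments": [{"slide": [0,0,-0.3],"dr": [0,0,0],"jaw": 1},{"slide": [0,0,-0.6],"dr": [0,0,0],"jaw": 1},{"slide": [0,0,-0.6],"dr": [0,0,0],"jaw": 1}]}}

```text
t: 11.5
tool_pos: [0.5496, -0.0276, 0.231]
orientation: [2.429, 1.991, -0.001]
force: [-0.4, -5.6, 2.4]
opening: 0.0198
gripper_force: 40.0
```

Request:
{"method": "servo_tool", "body": {"increments": [{"slide": [1.5,0,0],"dr": [0,0,0],"jaw": 1},{"slide": [3,0,0],"dr": [0,0,0],"jaw": 1},{"slide": [3,0,-0.2],"dr": [0,0,0],"jaw": 1},{"slide": [3,0,-0.2],"dr": [0,0,0],"jaw": 1}]}}

```text
t: 11.9
tool_pos: [0.5501, -0.0248, 0.231]
orientation: [2.429, 1.991, -0.002]
force: [0.1, -7.0, 1.4]
opening: 0.0199
gripper_force: 40.0
```

```bash
python3 b.py
python3 - <<'E'
from h import *
vv,uu=np.mgrid[0:400,0:640]
for n in('scene','side'):
    cp,im,d=grab(n);A=world(cp,d,uu,vv);S=cv2.cvtColor(im,cv2.COLOR_RGB2HSV)[...,1]
    g=(S<70)&(d>0)&(abs(A[...,2]-.057)<.006)&(abs(A[...,0]-.577)<.04)&(abs(A[...,1]-.115)<.03)
    b=(S<70)&(d>0)&(abs(A[...,2]-.04)<.004)&(abs(A[...,0]-.577)<.08)&(abs(A[...,1]-.13)<.09)
    print(n,g.sum(),A[g][:,2].mean(),np.median(A[g][:,2]),b.sum(),np.median(A[b][:,2]))
E
```

```text
[ 0.55009683 -0.0248078   0.23103035] [ 0.12408908 -6.9724803   1.36027265] [-0.94981779  0.10466251 -0.12398514] 39.99114453792572
45 659 49.4 blade underside 39.9
55 690 48.8 blade underside 40.0
65 739 48.0 blade underside 39.9
75 740 47.4 blade underside 39.9
85 746 46.7 blade underside 39.9
95 791 46.1 blade underside 39.9
105 836 45.4 blade underside 39.9
115 612 45.4 blade underside 40.6
scene 249 0.05668624828919545 0.056479025494452606 496 0.039514262714766886
side 188 0.05787852492529431 0.05765566771178342 202 0.039966856517048115
```

Request:
{"method": "servo_tool", "body": {"increments": [{"slide": [1,0,0],"dr": [0,0,0],"jaw": 1},{"slide": [2,0,0],"dr": [0,0,0],"jaw": 1},{"slide": [3,0,0],"dr": [0,0,0],"jaw": 1},{"slide": [3,0,0],"dr": [0,0,0],"jaw": 1},{"slide": [3,0,0],"dr": [0,0,0],"jaw": 1},{"slide": [3,0,0],"dr": [0,0,0],"jaw": 1},{"slide": [3,0,0],"dr": [0,0,0],"jaw": 1}]}}

```text
t: 12.75
tool_pos: [0.5506, -0.0222, 0.231]
orientation: [2.429, 1.991, -0.003]
force: [-1.7, -8.9, 3.2]
opening: 0.02
gripper_force: 40.0
```

The drag rose by about 2 N over 2.6 mm, which matches the plate spring, so the plate pressure is about 6 N. The gauge is held, level and at rest, so I hand in.

```bash
python3 -c "
from plant import *
s=read_state();print(s['force'],s['dq'].round(4));print(close_job())"
```

```text
[-1.70512259 -8.93591516  3.15314346] [-0.0004 -0.0006  0.0008  0.0008  0.0008  0.0001]
the job is handed in; nothing more can be done
None
```

The job is handed in: the lever is flipped to its stop, and the gauge is held straight and flat on the bed, its tip about 30 mm past the mouth, with an estimated 6 N of plate pressure on the blade (inferred from drag; no verdict was returned).

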